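# Fit the vial carousel on the sample changer and load a vial

### The arm

A 6-joint arm with a two-finger parallel gripper is mounted at the origin on a cart in front of the work surface, level with it; the furniture and walls round the work are solid. World frame = base frame: x ahead of the robot, y to its left, z up, the work surface at z = 0. Lengths are in mm, angles in rad, forces in N, time in s.
With the tool pointing down it reaches from about 250 to 725 mm from the base axis. Payload 9.7 kg.
Tool frame: the origin (TCP) lies midway between the tips of the shut fingers; the grasp point (between the pads) lies 19 mm behind it; z points along the fingers, y is the line along which they close (so a half turn about z gives the same grasp; the last joint's range is limited). The gripper opens to 85 mm and grips with 20 to 120 N. Pads are 22 mm wide; open, the fingers measure 114 mm over their backs; the gripper's body (76 mm by 85 mm) begins 54 mm behind the grasp point. The pads swing forward as they close: fully open they stand 13 mm farther back than shut.
Start: joints at [1.208, 0.087, 0.176, 1.66, 0, 1.571], TCP at [195.188, 514.197, 231.284] pointing down, gripper open.
Joint ranges: [-3.13, 3.13], [-0.85, 1.81], [-1.15, 1.24], [-2.2, 2.28], [-1.44, 1.52], [-3.14, 3.14]. Speed limits (rad/s): [2.22, 2.22, 2.57, 3.14, 3.14, 3.14].

### API

Orientations are given as a unit quaternion [w, x, y, z].
In Python, from workcell import read_state, camera, camera_model, robot, trace, landmark_of gives the robot as it stands.
- The arm moves only by the tool step_arm, never from a script. Its argument "rows" is a list of rows, each a list of 7 numbers: the shift along the tool's x, y, z in units of 25 mm (1.0 is 25 mm), then the turn, a rotation vector about the tool's x, y, z in units of 5 degrees (1.0 is 5 degrees), then the opening, from -1 (shut) to 1 (fully open), so that 0 is half open. A call has 1 to 10 rows; each row shifts and turns the commanded pose from where the row before left it, along the tool's axes as they then stand; what a row does not reach is not made up. A row lasts 1/8 s, in which the tool goes at most 62.5 mm and 10.7 degrees, less where a joint would pass 70% of its speed; a pose out of reach is approached as far as the arm can. A call is refused whole if a number of a shift passes 1 or a number of a turn 1, either way. A call with a gripper value outside its range is refused whole. The fingers move at their own pace and stop on an object; the grip force is fixed at half the most. Time passes only in rows, so rows that do not move let the fingers close. It gives the time, the measured TCP pose, the force, the opening and the grip force at its end, in the units of the state.
- read_state(): the state, without advancing time (a new reading comes with each control period).
- camera(name): name is "scene" or "top" or "wrist"; returns the picture (480x640x3 uint8, blue, green, red); there is no depth.
- camera_model(name): a dict with "intrinsics" (3x3 intrinsics, pixels), "position" and "rotation" of the camera in the world. Camera axes: x right, y down, z forward; pixel columns grow to the right and rows downward; lengths in mm; the calibration is good to about 2 mm. A picture is of the moment at which its call begins: read the wrist's pose just before it. camera_model takes no time and is no camera call; for the wrist camera it gives the pose at the moment of the call.
- robot.job_done(): hands the job in; it is judged then, once.
Trained networks look in the newest picture that a camera, given by its name, has taken for a name from the list of things; names that differ only in an ending like _2 or _b are one class to them, and where a whole thing is asked for, a point or a joint stands for the part that bears it (a point fixed in the world has none). Each returns a list of dicts, best first, with "confidence" (0 to 1); they miss things now and then, are a little off and sometimes report something else, mostly with a low value. They report only what shows in the picture. A call takes as long as a camera call. They do not tell look-alikes from the thing itself.
- trace(camera, target): "mask" (480x640 bool, what is visible of it) and "box" ([left, top, right, bottom] in pixels, round what is visible of it).
- landmark_of(camera, target): "location" ([column, row] in pixels: a listed point, or the origin of a listed thing).
The state is a dict: "time": time; "q": joint angles; "joint_vel": joint speeds; "joint_efforts": joint torques, N m; "tool_pos": TCP position; "tcp_rot": TCP orientation; "ft_force": force on the tool from outside, world axes, zero at the start; "torque": the same for the moment, N m; "width": finger opening in mm; "grasp_force": force on a finger pad.
Only numpy, scipy, OpenCV 4.12 (cv2) and the standard library are available. Lean on these libraries where they do the work, as an engineer would, in place of code of your own. Each camera call takes 0.05 s, during which the arm holds its last target. There are 200 camera calls.

### The job

Fit the vial carousel on the sample changer: hold it by its centre boss, lower it over the spindle and, keeping hold of it and pressing only lightly, turn it until one of the sockets underneath finds the drive pin; then let it down until it lies flat and fully home. After that, stand the small screw-cap vial upright in any of its cups. Never force or drop the carousel onto the spindle or pin, and leave the dropper bottle and the rubber stopper where they are.

Things in the scene. Friction and masses are not known exactly. Their poses are not given: they have to be found in the camera images.
- sampler: Sample changer, fixed: white housing 250 x 184 mm, top 50 mm above the bench, round aluminium hub (78 mm diameter) on it. Origin on the bench on the spindle axis; z up, x to its rear. A thin tower, 173 mm high, stands 128 mm behind the spindle, its needle arm parked along the back (y -47 to +61 mm). The carousel must never bear on the sampler with more than 45 N.
- deck (a point): Centre of the hub's flat deck on the spindle axis, 80 mm above the bench. A drive pin, 6 mm diameter flat-topped, stands 8 mm up from the deck, 30 mm from the axis. Hub, shaft and pin turn together, no end stop; they stopped at any angle, which is not reported (the pin shows from above). Drag of about 0.3 N m holds them; pressing on the pin with much over 12 N can drag them along.
- shaft_tip (a point): Top of the steel centre shaft, on the spindle axis, 60 mm above the deck (140 mm above the bench). The shaft is 16 mm in diameter; its last 6 mm taper to 9 mm.
- carousel: Vial carousel, 151 mm across, about 0.3 kg: aluminium centre plate (93 mm diameter, top 34 mm above the origin), five open white cups (36 mm high) round it, black eight-sided boss in the middle, 36 mm across flats, up to 78 mm above the origin; flats face 22.5, 67.5, 112.5 ... degrees from x. A 17.6 mm bore goes right through. Origin on its axis at the cups' undersides; z up.
- seat (a point): Centre of the plate's underside, 24 mm above the carousel's origin; meets point deck when fully home, 8 mm higher when resting on the pin. Five sockets, 7.5 mm wide, 10 mm deep, lie in this underside 30 mm from the axis at 0, 72, 144 ... degrees from x (each in line with a cup). Any of them takes the drive pin, so a fifth of a turn always finds it.
- cup_0 (a point): Centre of the inner floor of the carousel's cup at 0 degrees from its x, 60 mm from its axis, 15 mm above its origin. The cup is 27 mm wide inside and its rim 21 mm above this floor.
- cup_1 (a point): Centre of the inner floor of the carousel's cup at 72 degrees from its x, 60 mm from its axis, 15 mm above its origin. The cup is 27 mm wide inside and its rim 21 mm above this floor.
- cup_2 (a point): Centre of the inner floor of the carousel's cup at 144 degrees from its x, 60 mm from its axis, 15 mm above its origin. The cup is 27 mm wide inside and its rim 21 mm above this floor.
- cup_3 (a point): Centre of the inner floor of the carousel's cup at 216 degrees from its x, 60 mm from its axis, 15 mm above its origin. The cup is 27 mm wide inside and its rim 21 mm above this floor.
- cup_4 (a point): Centre of the inner floor of the carousel's cup at 288 degrees from its x, 60 mm from its axis, 15 mm above its origin. The cup is 27 mm wide inside and its rim 21 mm above this floor.
- vial: Small clear screw-cap vial with a white cap, 23 mm diameter, 48 mm high, upright on the bench. Origin at the centre of its underside; z up.
- dropper_bottle: Dropper bottle with rubber bulb, 32 mm diameter, 94 mm high, standing near the vial; leave it. Origin under its centre.
- stopper: Brown rubber stopper, 26 mm diameter and 26 mm high, standing near the vial; leave it. Origin under its centre.
There are look-alikes about, which are no part of the job. Of the things like the vial, leave any that is brown; of the rest the smaller one is meant.

How it is judged:
By the outcome, as a careful person would: the job done as asked, in the order asked, and still so for the second after the job is handed in, with the robot touching nothing.
It also fails if it takes over 72 s, if anything falls off the work surface, if the arm or the gripper's body presses on something with over 40 N, if the wrist force passes 120 N, or if a joint passes its speed limit or range.

## Working session

There is one attempt and no reset: what is moved stays moved. The work goes in short steps, Python scripts to look and compute and a tool call to move; the robot and the scene stay as the last step left them, time stands still between calls to the robot, and variables do not carry over. Pictures are saved under pics/ and viewed, at most 10 in all, crops included, and the job is handed in when it is done.

Besides the shell and the picture viewer there is one more tool, called after ">>>" as name(argument=value, ...), one argument or row to a line, values as JSON. step_arm: Moves the arm, as the interface text tells. Its arguments: {"type":"object","properties":{"rows":{"type":"array","items":{"type":"array","items":{"type":"number"}}}},"required":["rows"]}

```bash
mkdir -p pics; ls; cat > h.py <<'E'
import numpy as np, cv2
from workcell import *
def ray(cam,px,m=None):
    m=m or camera_model(cam); K=np.array(m["intrinsics"]);R=np.array(m["rotation"])
    d=R@np.linalg.solve(K,[px[0],px[1],1.0]); return np.array(m["position"],float),d
def at_z(cam,px,z,m=None):
    p,d=ray(cam,px,m); return p+d*(z-p[2])/d[2]
def proj(cam,X,m=None):
    m=m or camera_model(cam); c=np.array(m["rotation"]).T@(np.array(X,float)-np.array(m["position"])); u=np.array(m["intrinsics"])@c; return u[:2]/u[2]
E
python3 - <<'E'
from h import *
np.set_printoptions(precision=1,suppress=True)
s=read_state();print(s)
for c in("scene","top"):
    cv2.imwrite(f"pics/{c}0.png",camera(c)); m=camera_model(c);print(c,m)
    for t in("sampler","carousel","vial","dropper_bottle","stopper"):
        print(c,t,[(r["box"],round(r["confidence"],2)) for r in trace(c,t)][:5])
        print("   lm",[(r["location"],round(r["confidence"],2)) for r in landmark_of(c,t)][:5])
    for t in("deck","shaft_tip","seat","cup_0"):
        print(c,t,[(r["location"],round(r["confidence"],2)) for r in landmark_of(c,t)][:5])
E
```

```text
pics
{'time': 0.0, 'q': array([ 1.2,  0.1,  0.2,  1.7, -0. ,  1.6]), 'joint_vel': array([-0., -0.,  0., -0.,  0., -0.]), 'joint_efforts': array([ -0. , -52. ,  46.5,   0. ,  -0. ,   0. ]), 'tool_pos': array([195.1, 514. , 230.6]), 'tcp_rot': array([-0. ,  0.2,  1. , -0. ]), 'ft_force': array([-0. ,  0. , -0.1]), 'torque': array([ 0., -0.,  0.]), 'grasp_force': 0.0, 'width': 85.57247669417447}
scene {'intrinsics': array([[565.9,   0. , 331.1],
       [  0. , 565.9, 236. ],
       [  0. ,   0. ,   1. ]]), 'position': array([-119.2, -442.8,  557.5]), 'rotation': array([-0.5,  0.8, -0.3,  0.2])}
scene sampler [([383.4, 223.3, 574.1, 418.7], 0.76)]
   lm [([465.5, 358.3], 0.95)]
scene carousel [([232.1, 246.1, 310.6, 313.7], 0.88)]
   lm [([270.8, 285.7], 0.61), ([268.2, 263.3], 0.57), ([246.4, 296.0], 0.45), ([299.0, 237.1], 0.18)]
scene vial [([295.2, 217.8, 305.3, 237.2], 0.74), ([299.3, 202.5, 308.1, 226.7], 0.62), ([276.5, 220.8, 294.7, 257.5], 0.57)]
   lm [([285.8, 254.7], 0.82), ([298.7, 237.0], 0.72), ([302.7, 220.0], 0.66)]
scene dropper_bottle [([324.4, 210.3, 341.8, 251.9], 0.
[... 945 characters left out ...]
2.1, 245.2, 245.1], 0.64), ([205.5, 182.3, 216.8, 196.7], 0.51), ([239.8, 252.6, 300.6, 314.0], 0.17)]
   lm [([226.1, 210.2], 0.68), ([414.7, 254.2], 0.67), ([240.4, 241.0], 0.52), ([211.9, 191.9], 0.39)]
top dropper_bottle [([254.2, 199.7, 265.9, 213.5], 0.54)]
   lm [([261.7, 206.8], 0.63)]
top stopper [([293.6, 200.6, 303.8, 213.0], 0.64), ([241.3, 253.7, 300.0, 312.2], 0.17)]
   lm [([299.5, 207.4], 0.41), ([263.7, 207.8], 0.17)]
top deck [([423.5, 248.3], 0.84)]
top shaft_tip [([427.5, 245.5], 0.58)]
top seat [([269.5, 286.1], 0.87), ([270.5, 279.3], 0.47)]
top cup_0 [([249.9, 268.0], 0.97), ([291.9, 285.8], 0.95), ([247.6, 299.4], 0.77), ([276.7, 307.4], 0.75), ([277.3, 263.3], 0.69)]
```

```bash
python3 - <<'E'
s=open('h.py').read()
s=s.replace('R=np.array(m["rotation"])\n','R=rot(m["rotation"])\n').replace('np.array(m["rotation"]).T','rot(m["rotation"]).T')
s=s.replace('def ray','from scipy.spatial.transform import Rotation as Ro\ndef rot(q):\n    q=np.array(q); return Ro.from_quat([q[1],q[2],q[3],q[0]]).as_matrix()\ndef ray',1)
open('h.py','w').write(s)
E
python3 - <<'E'
from h import *
np.set_printoptions(precision=1,suppress=True)
a=cv2.imread("pics/scene0.png")[190:340,210:410];b=cv2.imread("pics/top0.png")[170:320,190:470]
a=cv2.resize(a,None,fx=2,fy=2,interpolation=cv2.INTER_CUBIC); b=cv2.resize(b,None,fx=2.8,fy=2,interpolation=cv2.INTER_CUBIC)
o=np.zeros((600,790,3),np.uint8); o[:300,:400]=a; o[300:,:784]=b
cv2.imwrite("pics/a.png",o)
o=cv2.imread("pics/top0.png")[170:320,200:460];cv2.imwrite("pics/b.png",cv2.resize(o,None,fx=3,fy=3,interpolation=cv2.INTER_CUBIC))
S=lambda px,z:at_z("scene",px,z)
T=lambda px,z:at_z("top",px,z)
print("deck",S([471.2,314],80),T([423.5,248.3],80)); print("tip",S([478.4,281.2],140),T([427.5,245.5],140)); print("sampler",S([465.5,358.3],0),T([414.6,250.2],0))
print("car",S([270.8,285.7],0),T([270.3,281.9],0)); print("seat",S([269.5,275.7],24),T([269.5,286.1],24),T([270.5,279.3],24))
for p in([285.8,254.7],[298.7,237],[302.7,220]):print("vialS",S(p,0))
for p in([226.1,210.2],[240.4,241],[211.9,191.9]):print("vialT",T(p,0))
print("drop",S([332.1,249],0),T([261.7,206.8],0)); print("stop",S([368.5,266.2],0),T([299.5,207.4],0))
for p in ([249.9,268],[291.9,285.8],[247.6,299.4],[276.7,307.4],[277.3,263.3]): print("cup",T(p,15))
E
```

```text
deck [ 509.8 -123.7   80. ] [ 510.3 -127.2   80. ]
tip [ 505.9 -129.1  140. ] [ 510.  -121.5  140. ]
sampler [ 509.  -125.6    0. ] [ 513.9 -124.4    0. ]
car [434.9 237.5   0. ] [430.5 229.1   0. ]
seat [431.1 235.1  24. ] [419.8 228.2  24. ] [436.1 226.3  24. ]
vialS [530.9 303.5   0. ]
vialS [601.3 340.9   0. ]
vialS [664.  394.7   0. ]
vialT [607.1 344.8   0. ]
vialT [530.1 306.1   0. ]
vialT [653.3 382.5   0. ]
drop [613.3 254.2   0. ] [617.1 256.1   0. ]
stop [613.3 156.6   0. ] [617.  161.5   0. ]
cup [462.8 277.9  15. ]
cup [421.6 175.2  15. ]
cup [387.4 280.8  15. ]
cup [369.6 210.4  15. ]
cup [475.3 211.8  15. ]
```

View pics/a.png

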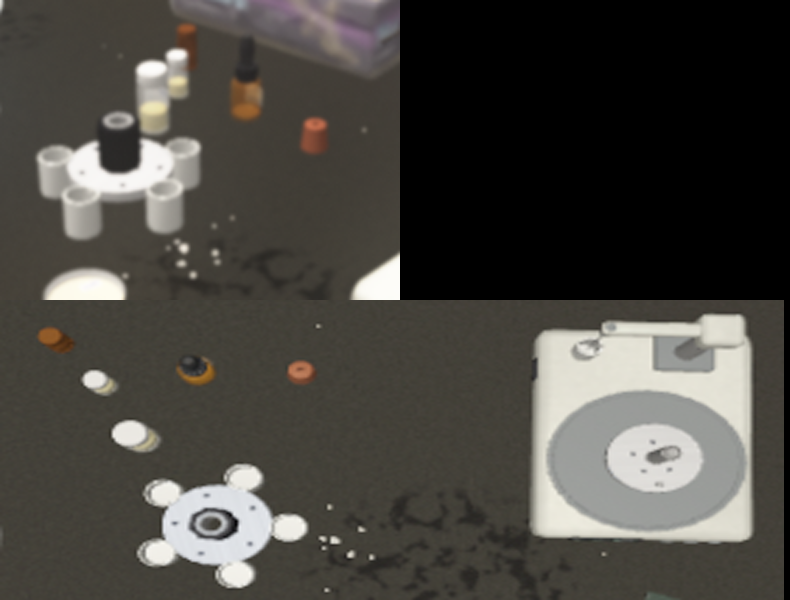

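The small clear vial is the middle one, at scene (299,237) / top (226,210) → about (604,343). The look-alikes are the larger clear vial at scene (286,255) and the brown one at (303,220). The carousel is at top (270,282) and the spindle at about (510,-125).

```bash
cat >> h.py <<'E'
def delta(target,yaw=None):
    """shift in tool axes (units of 25 mm), tilt; yaw = world angle of tool y wanted (deg), mod 180 -> turn about tool z in 5 deg units"""
    s=read_state();R=rot(s["tcp_rot"]);d=R.T@(np.array(target,float)-s["tool_pos"])/25
    cur=np.degrees(np.arctan2(R[1,1],R[0,1]));out=dict(t=round(s["time"],2),shift=np.round(d,2),yawy=round(cur,1),q6=round(s["q"][5],2),tcp=np.round(s["tool_pos"],1),F=np.round(s["ft_force"],1),w=round(s["width"],1),g=round(s["grasp_force"],1),tilt=np.round(R[:,2],3))
    if yaw is not None:
        dy=(yaw-cur+90)%180-90; out["turn_units"]=round(-dy/5,2)
    print(out)
E
python3 - <<'E'
from h import *
np.set_printoptions(precision=2,suppress=True)
m=camera_model("wrist");s=read_state();R=rot(s["tcp_rot"])
print(R); print("cam in tool",R.T@(np.array(m["position"])-s["tool_pos"]));print("rot",R.T@rot(m["rotation"]),m["intrinsics"])
delta([470,-110,290])
for yaw in (0,): delta([432,230,200],yaw)
E
```

```text
[[-0.93  0.35 -0.  ]
 [ 0.35  0.93 -0.  ]
 [-0.   -0.   -1.  ]]
cam in tool [  77.08    0.43 -143.06]
rot [[ 0.   -0.95 -0.3 ]
 [ 1.   -0.    0.  ]
 [-0.   -0.3   0.95]] [[352.04   0.   316.65]
 [  0.   352.04 241.91]
 [  0.     0.     1.  ]]
{'t': 1.5, 'shift': array([-19.14, -19.44,  -2.35]), 'yawy': np.float64(69.2), 'q6': np.float64(1.57), 'tcp': array([195.2, 514.2, 231.3]), 'F': array([ 0.5, -0.1, -0.4]), 'w': 85.8, 'g': 0.0, 'tilt': array([-0., -0., -1.])}
{'t': 1.5, 'shift': array([-12.89,  -7.27,   1.25]), 'yawy': np.float64(69.2), 'q6': np.float64(1.57), 'tcp': array([195.2, 514.2, 231.3]), 'F': array([ 0.5, -0.1, -0.4]), 'w': 85.8, 'g': 0.0, 'tilt': array([-0., -0., -1.]), 'turn_units': np.float64(13.84)}
```

>>> step_arm(
  rows=[
    [-1,-1,-0.2,0,0,0,1],
    [-1,-1,-0.2,0,0,0,1],
    [-1,-1,-0.2,0,0,0,1],
    [-1,-1,-0.2,0,0,0,1],
    [-1,-1,-0.2,0,0,0,1],
    [-1,-1,-0.2,0,0,0,1],
    [-1,-1,-0.2,0,0,0,1],
    [-1,-1,-0.2,0,0,0,1],
    [-1,-1,-0.2,0,0,0,1],
    [-1,-1,-0.2,0,0,0,1],
  ],
)

```text
time: 2.75
tool_pos: [340.5, 190.7, 281.6]
tcp_rot: [0.0, 0.18, 0.984, 0.0]
ft_force: [0.3, 0.1, -0.6]
width: 85.7
grasp_force: 0.0
```

>>> step_arm(
  rows=[
    [-1,-1,0,0,0,0,1],
    [-1,-1,0,0,0,0,1],
    [-1,-1,0,0,0,0,1],
    [-1,-1,0,0,0,0,1],
    [-1,-1,0,0,0,0,1],
    [-1,-1,0,0,0,0,1],
    [-1,-1,0,0,0,0,1],
    [-1,-1,0,0,0,0,1],
    [-1,-1,0,0,0,0,1],
    [0,0,0,0,0,0,1],
  ],
)

```text
time: 4.0
tool_pos: [471.2, -100.1, 280.7]
tcp_rot: [-0.0, 0.182, 0.983, -0.0]
ft_force: [-0.5, 0.9, 0.2]
width: 85.4
grasp_force: 0.0
```

```bash
python3 - <<'E'
from h import *
np.set_printoptions(precision=1,suppress=True)
delta([510,-125,290]);m=camera_model("wrist");im=camera("wrist");cv2.imwrite("pics/w1.png",im)
for t,z in(("deck",80),("shaft_tip",140)):
    print(t,[(r["location"],round(r["confidence"],2),at_z("wrist",r["location"],z,m)) for r in landmark_of("wrist",t)][:3])
c=proj("wrist",[510,-125,80],m);print(c)
E
```

```text
{'t': 4.0, 'shift': array([-1.8, -0.4, -0.4]), 'yawy': np.float64(69.1), 'q6': np.float64(0.16), 'tcp': array([ 471.2, -100.1,  280.7]), 'F': array([-0.5,  0.9,  0.2]), 'w': 85.4, 'g': 0.0, 'tilt': array([-0.,  0., -1.])}
deck [([306.3, 256.3], 0.69, array([ 510. , -125.7,   80. ]))]
shaft_tip [([305.6, 281.8], 0.9, array([ 512.5, -125.6,  140. ]))]
[306.9 256. ]
```

View pics/w1.png

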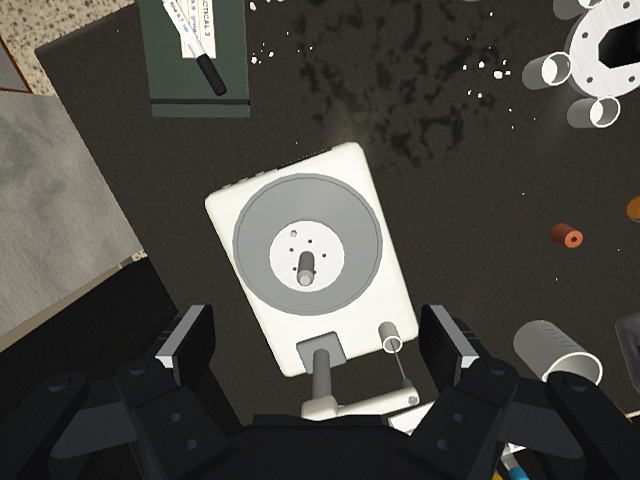

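The spindle and deck are at pixel (306,256). The pin is the pale post at (293,234), and the dark dots are just holes. Next I work out the pin's direction and go to the carousel.

```bash
python3 - <<'E'
from h import *
np.set_printoptions(precision=1,suppress=True)
m=camera_model("wrist");im=cv2.imread("pics/w1.png")
c=im[215:290,265:345]; cv2.imwrite("pics/w1c.png",cv2.resize(c,None,fx=7,fy=7,interpolation=cv2.INTER_CUBIC))
for z in (84,88):
  p=at_z("wrist",[293.5,234],z,m);v=p[:2]-[510.5,-125.5];print(p,np.linalg.norm(v),np.degrees(np.arctan2(v[1],v[0])))
delta([380,225,230],75)
E
```

```text
[ 481.8 -126.4   84. ] 28.715221633479892 -178.11342299486245
[ 480.8 -125.8   88. ] 29.679018787499814 -179.447226748699
{'t': 4.15, 'shift': array([ 8. , 10.8,  2.1]), 'yawy': np.float64(69.2), 'q6': np.float64(0.16), 'tcp': array([470.5, -98.1, 281.4]), 'F': array([ 0.4, -0.7,  0.3]), 'w': 85.2, 'g': 0.0, 'tilt': array([-0.,  0., -1.]), 'turn_units': np.float64(-1.16)}
```

View pics/w1c.png

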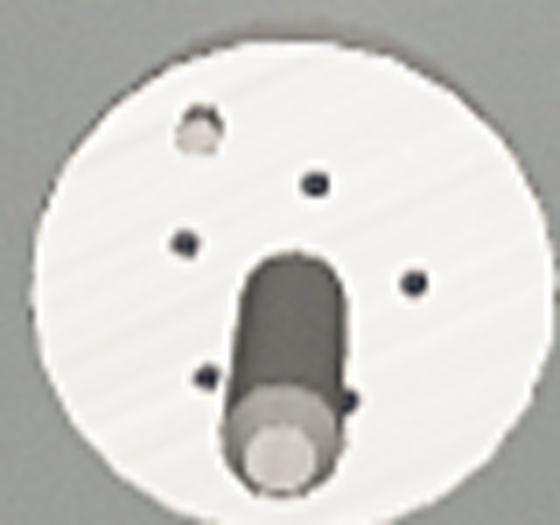

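>>> step_arm(
  rows=[
    [0.7,1,0,0,0,0,1],
    [0.7,1,0,0,0,0,1],
    [0.7,1,0,0,0,0,1],
    [0.7,1,0,0,0,0,1],
    [0.7,1,0,0,0,0,1],
    [0.7,1,0,0,0,0,1],
    [0.7,1,0.2,0,0,0,1],
    [0.7,1,0.2,0,0,0,1],
    [0.7,1,0.2,0,0,0,1],
    [0.7,1,0.2,0,0,0,1],
  ],
)

```text
time: 5.4
tool_pos: [394.7, 198.9, 261.5]
tcp_rot: [0.0, 0.18, 0.984, 0.0]
ft_force: [0.5, -0.4, 0.4]
width: 85.3
grasp_force: 0.0
```

>>> step_arm(
  rows=[
    [0.3,1,0.2,0,0,0,1],
    [0,0.3,0.2,0,0,-1,1],
    [0,0,0,0,0,-0.3,1],
    [0,0,0,0,0,0,1],
  ],
)

```text
time: 5.9
tool_pos: [399.9, 230.4, 251.7]
tcp_rot: [0.0, 0.125, 0.992, 0.0]
ft_force: [0.2, -0.1, -0.2]
width: 85.7
grasp_force: 0.0
```

```bash
python3 - <<'E'
from h import *
np.set_printoptions(precision=1,suppress=True)
delta([430,230,250]);m=camera_model("wrist");im=camera("wrist");cv2.imwrite("pics/w2.png",im)
for t,z in(("carousel",0),("seat",24),("cup_0",15)):
    print(t,[(r["location"],round(r["confidence"],2),at_z("wrist",r["location"],z,m)) for r in landmark_of("wrist",t)][:6])
E
```

```text
{'t': 5.9, 'shift': array([-1.2,  0.3,  0.1]), 'yawy': np.float64(75.7), 'q6': np.float64(0.77), 'tcp': array([399.9, 230.4, 251.7]), 'F': array([ 0.2, -0.1, -0.2]), 'w': 85.7, 'g': 0.0, 'tilt': array([ 0.,  0., -1.])}
carousel [([327.0, 230.8], 0.88, array([434.8, 235. ,   0. ]))]
seat [([328.5, 235.3], 0.79, array([433.5, 236.2,  24. ])), ([308.0, 374.0], 0.41, array([602.5, 168.5,  24. ]))]
cup_0 [([319.1, 278.8], 0.81, array([484.8, 212.7,  15. ])), ([274.1, 245.1], 0.75, array([432.1, 173.4,  15. ])), ([296.0, 180.0], 0.67, array([367.6, 216.8,  15. ])), ([378.3, 252.6], 0.64, array([470.2, 286.1,  15. ])), ([311.8, 372.7], 0.57, array([608.5, 171.8,  15. ])), ([362.9, 190.1], 0.55, array([395.9, 284. ,  15. ]))]
```

View pics/w2.png

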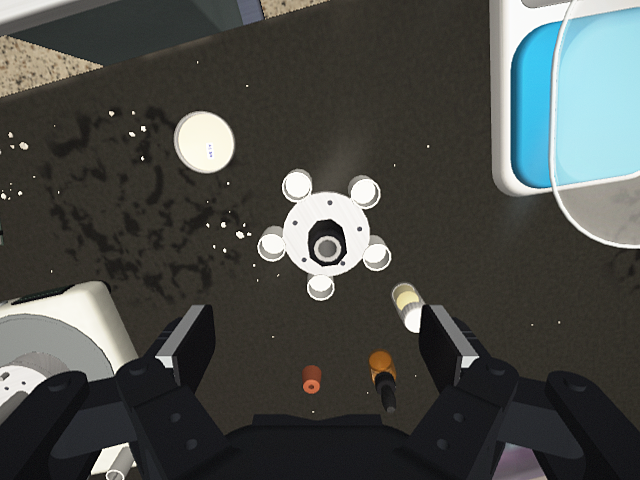

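The carousel is at (327,231). Its boss bore is at (327,248), and cup bottoms are at (296,186), (364,192), (272,245), (377,255) and (320,288). I move over it at lower height for one close check.

```bash
python3 - <<'E'
from h import *
np.set_printoptions(precision=1,suppress=True)
m=camera_model("wrist")
print(at_z("wrist",[327,248.5],78,m))
delta([431.5,234,165],75.1)
E
```

```text
[430.5 233.5  78. ]
{'t': 6.1, 'shift': array([-1.2,  0.5,  3.5]), 'yawy': np.float64(75.6), 'q6': np.float64(0.77), 'tcp': array([400.3, 230.1, 251.6]), 'F': array([ 0.1, -1.2, -0.8]), 'w': 85.4, 'g': 0.0, 'tilt': array([ 0.,  0., -1.]), 'turn_units': np.float64(0.11)}
```

>>> step_arm(
  rows=[
    [-0.6,0.2,0.5,0,0,0.1,1],
    [-0.5,0.2,1,0,0,0,1],
    [0,0,1,0,0,0,1],
    [0,0,1,0,0,0,1],
    [0,0,0,0,0,0,1],
  ],
)

```text
time: 6.72
tool_pos: [429.1, 232.5, 161.3]
tcp_rot: [-0.002, 0.129, 0.992, -0.001]
ft_force: [0.2, 0.1, 0.8]
width: 85.4
grasp_force: 0.0
```

```bash
python3 - <<'E'
from h import *
np.set_printoptions(precision=1,suppress=True)
delta([431,234,100]);m=camera_model("wrist");im=camera("wrist");cv2.imwrite("pics/w3.png",im)
for t,z in(("carousel",0),("seat",24),("cup_0",15)):
    print(t,[(r["location"],round(r["confidence"],2),at_z("wrist",r["location"],z,m)) for r in landmark_of("wrist",t)][:6])
p=proj("wrist",[431,234,78],m).astype(int);print(p,m["position"])
x0,y0=p[0]-150,p[1]-130
cv2.imwrite("pics/w3c.png",cv2.resize(im[y0:y0+220,x0:x0+300],None,fx=2.6,fy=2.6,interpolation=cv2.INTER_CUBIC));print(x0,y0)
np.save("m3.npy",m,allow_pickle=True)
E
```

```text
{'t': 6.72, 'shift': array([-0.1,  0.1,  2.5]), 'yawy': np.float64(75.2), 'q6': np.float64(0.76), 'tcp': array([429.1, 232.5, 161.3]), 'F': array([0.2, 0.1, 0.8]), 'w': 85.4, 'g': 0.0, 'tilt': array([-0., -0., -1.])}
carousel [([320.3, 225.1], 0.91, array([431.7, 235.5,   0. ]))]
seat [([320.6, 234.6], 0.79, array([433.6, 235.1,  24. ])), ([369.9, 173.3], 0.22, array([395. , 285.3,  24. ]))]
cup_0 [([281.3, 162.3], 0.91, array([369.5, 219.3,  15. ])), ([310.0, 289.4], 0.84, array([483.2, 212.4,  15. ])), ([250.7, 246.2], 0.79, array([430.8, 173.5,  15. ])), ([383.7, 256.9], 0.64, array([469.7, 282.6,  15. ])), ([369.4, 174.7], 0.63, array([397.3, 285.7,  15. ]))]
[318 253] [355.3 253.  304.5]
168 123
```

View pics/w3c.png

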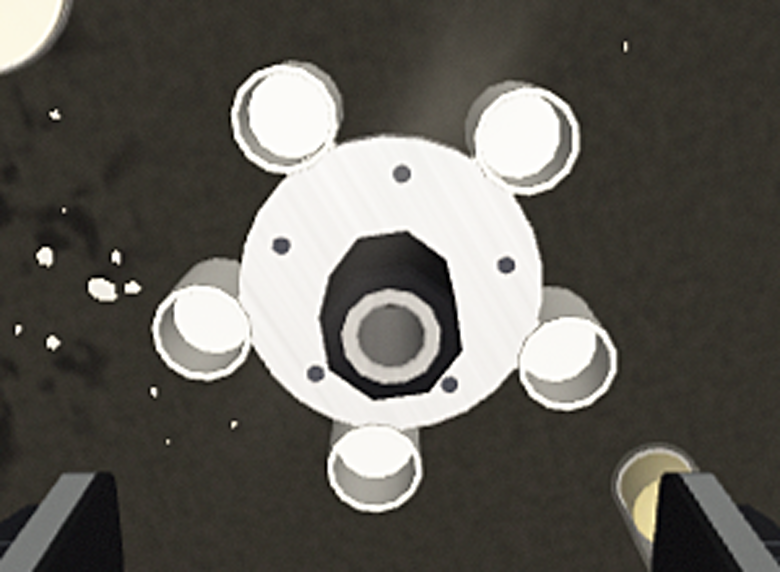

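```bash
python3 - <<'E'
from h import *
np.set_printoptions(precision=1,suppress=True)
m=np.load("m3.npy",allow_pickle=True).item()
P=np.array([at_z("wrist",[168+a/2.6,123+b/2.6],36,m)[:2] for a,b in((289,116),(525,138),(203,332),(568,363),(375,467))])
b=at_z("wrist",[168+391/2.6,123+336/2.6],78,m);print(P,b,P.mean(0))
for c in (P.mean(0),): 
  v=P-c;print(np.linalg.norm(v,axis=1),np.degrees(np.arctan2(v[:,1],v[:,0]))%72)
delta([*b[:2],38],52.5+22.5)
E
```

```text
[[371.8 219. ]
 [395.3 283.5]
 [428.  174.5]
 [466.8 281.6]
 [486.2 214. ]] [430.2 233.9  78. ] [429.6 234.5]
[59.9 59.8 60.1 60.  60.2] [51.  53.  52.4 51.7 52. ]
{'t': 6.92, 'shift': array([0. , 0. , 5.1]), 'yawy': np.float64(75.2), 'q6': np.float64(0.76), 'tcp': array([430.1, 233.4, 164.8]), 'F': array([-0.7, -0. , -0.4]), 'w': 85.6, 'g': 0.0, 'tilt': array([ 0.,  0., -1.]), 'turn_units': np.float64(0.04)}
```

>>> step_arm(
  rows=[
    [0,0,1,0,0,0.1,1],
    [0,0.03,1,0,0,0,1],
    [0,0,1,0,0,0,1],
    [0,0,1,0,0,0,1],
    [0,0,0.6,0,0,0,1],
    [0,0,0.4,0,0,0,1],
    [0,0,0,0,0,0,1],
  ],
)

```text
time: 7.8
tool_pos: [429.7, 233.9, 38.8]
tcp_rot: [-0.0, 0.133, 0.991, -0.0]
ft_force: [-0.0, -0.5, 0.2]
width: 85.4
grasp_force: 0.0
```

>>> step_arm(
  rows=[
    [0,0,0,0,0,0,-1],
    [0,0,0,0,0,0,-1],
    [0,0,0,0,0,0,-1],
    [0,0,0,0,0,0,-1],
    [0,0,0,0,0,0,-1],
    [0,0,0,0,0,0,-1],
  ],
)

```text
time: 8.55
tool_pos: [430.1, 234.1, 39.6]
tcp_rot: [0.001, 0.133, 0.991, 0.0]
ft_force: [0.1, -1.2, 6.5]
width: 36.6
grasp_force: 60.2
```

>>> step_arm(
  rows=[
    [0,0,-0.2,0,0,0,-1],
    [0,0,-0.5,0,0,0,-1],
    [0,0,-1,0,0,0,-1],
    [0,0,-1,0,0,0,-1],
    [0,0,-1,0,0,0,-1],
    [0,0,-1,0,0,0,-1],
    [0,0,-1,0,0,0,-1],
    [0,0,-0.7,0,0,0,-1],
    [0,0,0,0,0,0,-1],
  ],
)

```text
time: 9.68
tool_pos: [430.1, 234.2, 200.0]
tcp_rot: [0.001, 0.133, 0.991, 0.001]
ft_force: [0.4, -0.5, -3.0]
width: 36.2
grasp_force: 60.4
```

```bash
python3 - <<'E'
from h import *
np.set_printoptions(precision=2,suppress=True)
delta([510.7,-125.6,200],75-16)
E
```

```text
{'t': 9.68, 'shift': array([ -6.9 , -13.03,  -0.01]), 'yawy': np.float64(74.7), 'q6': np.float64(0.77), 'tcp': array([430.1, 234.2, 200. ]), 'F': array([ 0.4, -0.5, -3. ]), 'w': 36.2, 'g': 60.4, 'tilt': array([ 0.,  0., -1.]), 'turn_units': np.float64(3.14)}
```

>>> step_arm(
  rows=[
    [-0.25,-0.5,0,0,0,0,-1],
    [-0.53,-1,0,0,0,0,-1],
    [-0.53,-1,0,0,0,0,-1],
    [-0.53,-1,0,0,0,0,-1],
    [-0.53,-1,0,0,0,0,-1],
    [-0.53,-1,0,0,0,0,-1],
    [-0.53,-1,0,0,0,0,-1],
    [-0.53,-1,0,0,0,0,-1],
    [-0.53,-1,0,0,0,0,-1],
    [-0.53,-1,0,0,0,0,-1],
  ],
)

```text
time: 10.92
tool_pos: [487.5, -29.9, 197.6]
tcp_rot: [-0.001, 0.133, 0.991, -0.0]
ft_force: [0.4, 0.2, -2.4]
width: 36.7
grasp_force: 60.5
```

>>> step_arm(
  rows=[
    [-0.53,-1,0,0,0,0,-1],
    [-0.53,-1,0,0,0,0,-1],
    [-0.53,-1,0,0,0,0,-1],
    [-0.2,-0.4,0,0,0,0,-1],
    [0,0,0,0,0,1,-1],
    [0,0,0,0,0,1,-1],
    [0,0,0,0,0,1,-1],
    [0,0,0,0,0,0.1,-1],
    [0,0,0,0,0,0,-1],
  ],
)

```text
time: 12.05
tool_pos: [508.6, -122.0, 198.5]
tcp_rot: [-0.0, 0.265, 0.964, 0.0]
ft_force: [0.6, 0.0, -2.4]
width: 36.3
grasp_force: 60.5
```

```bash
python3 - <<'E'
from h import *
np.set_printoptions(precision=2,suppress=True)
im=camera("wrist");m=camera_model("wrist");sc=camera("scene")
delta([510.7,-125.6,200],59.2)
for cam,mm in(("wrist",m),("scene",None),("top",None)):
    if cam=="top":camera("top")
    for t,z in(("shaft_tip",140),("deck",80)):
        print(cam,t,[(np.round(r["location"],1),round(r["confidence"],2),at_z(cam,r["location"],z,mm)) for r in landmark_of(cam,t)][:3])
a=cv2.resize(im[100:400,130:530],None,fx=1,fy=1);b=cv2.resize(sc[150:400,360:600],None,fx=1.6,fy=1.2*1.333)
o=np.zeros((400,800,3),np.uint8);o[:300,:400]=a;o[:400,400:784]=b[:400,:384];cv2.imwrite("pics/w4.png",o)
E
```

```text
{'t': 12.15, 'shift': array([-0.14, -0.08, -0.05]), 'yawy': np.float64(59.3), 'q6': np.float64(0.3), 'tcp': array([ 508.7, -122. ,  198.6]), 'F': array([-0. , -0.2, -2.4]), 'w': 36.6, 'g': 60.5, 'tilt': array([-0.,  0., -1.]), 'turn_units': np.float64(0.02)}
wrist shaft_tip []
wrist deck [(array([317.9, 279.4]), 0.31, array([ 540.34, -139.05,   80.  ]))]
scene shaft_tip [(array([477.9, 279.6]), 0.91, array([ 509.14, -126.34,  140.  ])), (array([511.3, 280.4]), 0.38, array([ 540.2 , -160.65,  140.  ]))]
scene deck [(array([469.7, 314.6]), 0.64, array([ 506.97, -122.93,   80.  ]))]
top shaft_tip []
top deck [(array([419.6, 252.6]), 0.81, array([ 500.3 , -118.15,   80.  ]))]
```

View pics/w4.png

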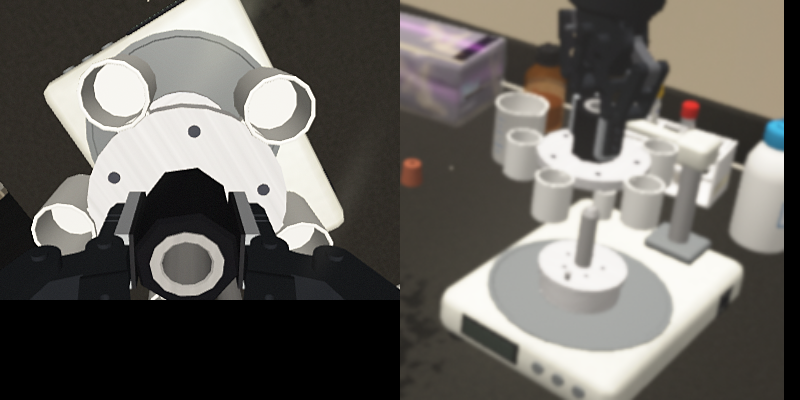

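```bash
python3 - <<'E'
from h import *
np.set_printoptions(precision=2,suppress=True)
m=camera_model("wrist")
b=at_z("wrist",[130+187,100+264.5],198.6-39.6+78,m);s=read_state();R=rot(s["tcp_rot"])
print("bore top",b,"off in tool",R.T@(b-s["tool_pos"]))
# scene: shaft tip circle centre check with crop, plus wrist1 shaft tip px (305.4,280.4)
im=camera("scene");c=im[255:330,445:505];cv2.imwrite("pics/s4c.png",cv2.resize(c,None,fx=8,fy=8,interpolation=cv2.INTER_CUBIC))
E
```

```text
bore top [ 509.49 -121.89  237.  ] off in tool [ -0.46   0.45 -38.22]
```

View pics/s4c.png

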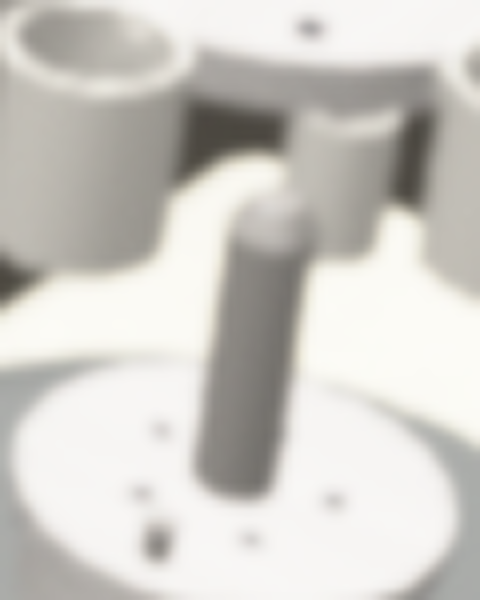

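>>> step_arm(
  rows=[
    [-0.11,-0.11,0.3,0,0,0,-1],
    [0,0,0.5,0,0,0,-1],
    [0,0,0.5,0,0,0,-1],
    [0,0,0,0,0,0,-1],
    [0,0,0,0,0,0,-1],
  ],
)

```text
time: 13.18
tool_pos: [509.8, -125.8, 166.4]
tcp_rot: [0.0, 0.265, 0.964, 0.0]
ft_force: [1.6, -0.5, -3.2]
width: 36.2
grasp_force: 60.5
```

```bash
python3 - <<'E'
from h import *
np.set_printoptions(precision=2,suppress=True)
delta([510.1,-125.7,145],59.2)
E
```

```text
{'t': 13.18, 'shift': array([-0.01,  0.01,  0.86]), 'yawy': np.float64(59.2), 'q6': np.float64(0.3), 'tcp': array([ 509.8, -125.8,  166.4]), 'F': array([ 1.6, -0.5, -3.2]), 'w': 36.2, 'g': 60.5, 'tilt': array([ 0.,  0., -1.]), 'turn_units': np.float64(0.0)}
```

Now lower slowly over the tip, watching force.

>>> step_arm(
  rows=[
    [0,0,0.16,0,0,0,-1],
    [0,0,0.16,0,0,0,-1],
    [0,0,0.12,0,0,0,-1],
    [0,0,0.08,0,0,0,-1],
    [0,0,0.08,0,0,0,-1],
    [0,0,0,0,0,0,-1],
  ],
)

```text
time: 13.92
tool_pos: [509.8, -125.8, 151.1]
tcp_rot: [-0.0, 0.265, 0.964, -0.0]
ft_force: [-0.3, -0.5, -2.3]
width: 35.9
grasp_force: 60.5
```

>>> step_arm(
  rows=[
    [0,0,0.06,0,0,0,-1],
    [0,0,0.06,0,0,0,-1],
    [0,0,0.06,0,0,0,-1],
    [0,0,0.06,0,0,0,-1],
    [0,0,0.06,0,0,0,-1],
    [0,0,0,0,0,0,-1],
  ],
)

```text
time: 14.68
tool_pos: [509.9, -125.8, 143.7]
tcp_rot: [0.0, 0.265, 0.964, -0.0]
ft_force: [1.9, -1.4, -4.0]
width: 36.1
grasp_force: 60.5
```

>>> step_arm(
  rows=[
    [0,0,0.16,0,0,0,-1],
    [0,0,0.16,0,0,0,-1],
    [0,0,0.16,0,0,0,-1],
    [0,0,0.16,0,0,0,-1],
    [0,0,0.16,0,0,0,-1],
    [0,0,0,0,0,0,-1],
  ],
)

```text
time: 15.42
tool_pos: [509.8, -125.8, 123.3]
tcp_rot: [-0.0, 0.265, 0.964, -0.0]
ft_force: [3.4, -1.7, -5.1]
width: 36.4
grasp_force: 60.5
```

>>> step_arm(
  rows=[
    [-0.02,0,0.12,0,0,0,-1],
    [0,0,0.12,0,0,0,-1],
    [0,0,0.12,0,0,0,-1],
    [0,0,0.12,0,0,0,-1],
    [0,0,0,0,0,0,-1],
  ],
)

```text
time: 16.05
tool_pos: [510.1, -126.0, 111.4]
tcp_rot: [-0.0, 0.265, 0.964, -0.0]
ft_force: [0.4, -0.5, -2.6]
width: 36.4
grasp_force: 60.6
```

Forces are down to the bare weight. Now I creep to the pin height, about 103.6.

>>> step_arm(
  rows=[
    [0,0,0.06,0,0,0,-1],
    [0,0,0.06,0,0,0,-1],
    [0,0,0.06,0,0,0,-1],
    [0,0,0.06,0,0,0,-1],
    [0,0,0.04,0,0,0,-1],
    [0,0,0,0,0,0,-1],
  ],
)

```text
time: 16.8
tool_pos: [510.2, -126.1, 104.7]
tcp_rot: [-0.0, 0.265, 0.964, 0.0]
ft_force: [-1.1, 0.2, -2.1]
width: 36.5
grasp_force: 60.6
```

>>> step_arm(
  rows=[
    [0,0,0.03,0,0,0,-1],
    [0,0,0.03,0,0,0,-1],
    [0,0,0,0,0,0,-1],
  ],
)

```text
time: 17.18
tool_pos: [510.3, -126.1, 103.4]
tcp_rot: [0.0, 0.265, 0.964, -0.0]
ft_force: [0.0, 1.2, -0.7]
width: 36.1
grasp_force: 60.7
```

>>> step_arm(
  rows=[
    [0,0,0.02,0,0,0,-1],
    [0,0,0.02,0,0,0,-1],
    [0,0,0,0,0,0,-1],
  ],
)

```text
time: 17.55
tool_pos: [510.5, -126.1, 102.7]
tcp_rot: [0.0, 0.265, 0.964, -0.0]
ft_force: [-0.8, -0.1, 3.0]
width: 36.4
grasp_force: 61.1
```

Contact with the pin top, pressing about 5 N. I turn lightly toward the refined pin angle.

>>> step_arm(
  rows=[
    [0,0,0,0,0,0.1,-1],
    [0,0,0,0,0,0.1,-1],
    [0,0,0,0,0,0,-1],
  ],
)

```text
time: 17.92
tool_pos: [510.5, -126.3, 102.6]
tcp_rot: [0.0, 0.274, 0.962, -0.0]
ft_force: [0.3, -1.6, 6.0]
width: 36.5
grasp_force: 61.4
```

>>> step_arm(
  rows=[
    [0,0,0,0,0,0.1,-1],
    [0,0,0,0,0,0.1,-1],
    [0,0,0,0,0,0,-1],
  ],
)

```text
time: 18.3
tool_pos: [510.5, -126.6, 102.7]
tcp_rot: [0.001, 0.283, 0.959, -0.0]
ft_force: [0.1, -2.3, 6.3]
width: 36.0
grasp_force: 61.7
```

>>> step_arm(
  rows=[
    [0,0,-0.01,0,0,0.1,-1],
    [0,0,0,0,0,0.1,-1],
    [0,0,0,0,0,0,-1],
  ],
)

```text
time: 18.68
tool_pos: [510.5, -126.6, 102.9]
tcp_rot: [0.001, 0.291, 0.957, -0.0]
ft_force: [-0.5, -5.5, 5.8]
width: 36.1
grasp_force: 61.8
```

>>> step_arm(
  rows=[
    [0,0,0,0,0,0.1,-1],
    [0,0,0,0,0,0.1,-1],
    [0,0,0,0,0,0,-1],
  ],
)

```text
time: 19.05
tool_pos: [510.5, -126.6, 103.0]
tcp_rot: [0.001, 0.299, 0.954, -0.0]
ft_force: [0.2, -4.7, 6.9]
width: 36.1
grasp_force: 61.9
```

```bash
python3 - <<'E'
from h import *
np.set_printoptions(precision=2,suppress=True)
delta([510.3,-126,103],59.2); print(read_state()["torque"])
camera("scene");im=camera("wrist")
cv2.imwrite("pics/x.png",im)
E
```

```text
{'t': 19.05, 'shift': array([ 0.02,  0.01, -0.  ]), 'yawy': np.float64(55.2), 'q6': np.float64(0.37), 'tcp': array([ 510.5, -126.6,  103. ]), 'F': array([ 0.2, -4.7,  6.9]), 'w': 36.1, 'g': 61.9, 'tilt': array([ 0., -0., -1.]), 'turn_units': np.float64(-0.81)}
[-1.1   0.22  0.15]
```

>>> step_arm(
  rows=[
    [0,0,-0.02,0,0,-0.4,-1],
    [0,0,0,0,0,-0.4,-1],
    [0,0,0,0,0,0,-1],
  ],
)

```text
time: 19.52
tool_pos: [510.2, -125.7, 102.9]
tcp_rot: [-0.0, 0.265, 0.964, 0.0]
ft_force: [0.2, 1.1, 4.1]
width: 36.0
grasp_force: 60.9
```

>>> step_arm(
  rows=[
    [0,0,0,0,0,-0.1,-1],
    [0,0,0,0,0,-0.1,-1],
    [0,0,0,0,0,-0.1,-1],
    [0,0,0,0,0,0,-1],
  ],
)

```text
time: 20.02
tool_pos: [510.1, -126.1, 102.8]
tcp_rot: [-0.0, 0.253, 0.968, -0.0]
ft_force: [0.6, 1.5, 1.2]
width: 36.1
grasp_force: 60.6
```

>>> step_arm(
  rows=[
    [0,0,0.01,0,0,-0.1,-1],
    [0,0,0,0,0,-0.1,-1],
    [0,0,0,0,0,0,-1],
  ],
)

```text
time: 20.4
tool_pos: [510.1, -126.3, 102.3]
tcp_rot: [-0.0, 0.244, 0.97, -0.0]
ft_force: [1.2, -0.2, -3.2]
width: 36.4
grasp_force: 60.6
```

>>> step_arm(
  rows=[
    [0,0,0.02,0,0,-0.1,-1],
    [0,0,0,0,0,0,-1],
  ],
)

```text
time: 20.65
tool_pos: [510.2, -126.2, 102.1]
tcp_rot: [-0.0, 0.24, 0.971, -0.0]
ft_force: [0.3, 0.0, -2.8]
width: 36.5
grasp_force: 60.6
```

The force is back to the free weight, below contact height, so the socket has found the pin. Lowering gently.

>>> step_arm(
  rows=[
    [0,0,0.05,0,0,0,-1],
    [0,0,0.05,0,0,0,-1],
    [0,0,0,0,0,0,-1],
  ],
)

```text
time: 21.02
tool_pos: [510.3, -126.1, 99.7]
tcp_rot: [0.0, 0.24, 0.971, -0.0]
ft_force: [1.1, -0.8, -2.4]
width: 36.3
grasp_force: 60.7
```

>>> step_arm(
  rows=[
    [0,0,0.05,0,0,0,-1],
    [0,0,0.05,0,0,0,-1],
    [0,0,0.03,0,0,0,-1],
    [0,0,0,0,0,0,-1],
  ],
)

```text
time: 21.52
tool_pos: [510.3, -126.1, 96.5]
tcp_rot: [0.0, 0.24, 0.971, -0.0]
ft_force: [0.6, -1.2, -2.4]
width: 36.0
grasp_force: 60.7
```

>>> step_arm(
  rows=[
    [0,0,0.02,0,0,0,-1],
    [0,0,0.02,0,0,0,-1],
    [0,0,0,0,0,0,-1],
  ],
)

```text
time: 21.9
tool_pos: [510.3, -126.1, 95.6]
tcp_rot: [0.0, 0.24, 0.971, -0.0]
ft_force: [1.3, -1.2, -1.2]
width: 36.0
grasp_force: 60.8
```

>>> step_arm(
  rows=[
    [0,0,0.02,0,0,0,-1],
    [0,0,0.02,0,0,0,-1],
    [0,0,0,0,0,0,-1],
  ],
)

```text
time: 22.28
tool_pos: [510.4, -126.1, 95.6]
tcp_rot: [0.001, 0.24, 0.971, -0.0]
ft_force: [-2.2, -0.5, 6.7]
width: 36.5
grasp_force: 61.6
```

>>> step_arm(
  rows=[
    [0,0,-0.02,0,0,0,-1],
    [0,0,0,0,0,0,-0.1],
    [0,0,0,0,0,0,0.2],
    [0,0,0,0,0,0,1],
    [0,0,0,0,0,0,1],
    [0,0,0,0,0,0,1],
    [0,0,0,0,0,0,1],
  ],
)

```text
time: 23.15
tool_pos: [510.2, -126.1, 95.0]
tcp_rot: [-0.0, 0.24, 0.971, 0.0]
ft_force: [-0.1, -0.6, 0.5]
width: 85.4
grasp_force: 0.0
```

>>> step_arm(
  rows=[
    [0,0,-0.4,0,0,0,1],
    [0,0,-1,0,0,0,1],
    [0,0,-1,0,0,0,1],
    [0,0,-1,0,0,0,1],
    [0,0,-1,0,0,0,1],
    [0,0,-1,0,0,0,1],
    [0.4,0,-1,0,0,0,1],
    [0.4,0,0,0,0,0,1],
    [0,0,0,0,0,0,1],
  ],
)

```text
time: 24.28
tool_pos: [492.1, -116.5, 254.9]
tcp_rot: [0.0, 0.24, 0.971, 0.0]
ft_force: [-0.2, -0.5, -0.6]
width: 85.3
grasp_force: 0.0
```

```bash
python3 - <<'E'
from h import *
np.set_printoptions(precision=1,suppress=True)
im=camera("wrist");m=camera_model("wrist");delta([510,-126,250])
for t,z in(("carousel",56),("seat",80),("shaft_tip",140),("cup_0",71)):
    print(t,[(r["location"],round(r["confidence"],2),at_z("wrist",r["location"],z,m)) for r in landmark_of("wrist",t)][:6])
sc=camera("scene")
o=np.zeros((300,800,3),np.uint8);o[:,:400]=im[100:400,130:530];o[:,400:]=cv2.resize(sc[220:420,360:600],(400,300),interpolation=cv2.INTER_CUBIC);cv2.imwrite("pics/w5.png",o)
E
```

```text
{'t': 24.32, 'shift': array([-0.8, -0. ,  0.2]), 'yawy': np.float64(62.2), 'q6': np.float64(0.25), 'tcp': array([ 492.3, -116.6,  254.4]), 'F': array([ 0.6, -0.4, -0.3]), 'w': 85.4, 'g': 0.0, 'tilt': array([-0.,  0., -1.])}
carousel [([317.6, 237.6], 0.7, array([ 514.8, -126.7,   56. ]))]
seat [([320.6, 241.6], 0.56, array([ 513.2, -122.8,   80. ])), ([255.6, 251.9], 0.43, array([ 493.4, -182.3,   80. ]))]
shaft_tip [([319.8, 264.3], 0.63, array([ 512.6, -123.9,  140. ]))]
cup_0 [([259.3, 254.1], 0.97, array([ 499.1, -183.2,   71. ])), ([356.6, 188.2], 0.87, array([485.3, -70.4,  71. ])), ([373.6, 263.6], 0.84, array([560.4, -88.1,  71. ])), ([311.7, 291.8], 0.57, array([ 558.9, -156.7,   71. ])), ([281.5, 186.1], 0.55, array([ 451.2, -131.1,   71. ]))]
```

View pics/w5.png

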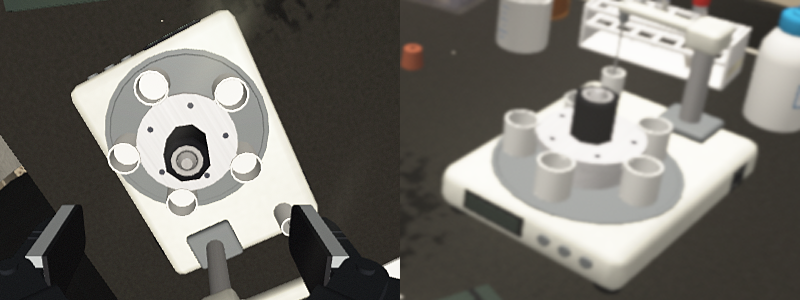

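The carousel lies flat, with the shaft tip showing just above the boss bore and the cups evenly low. Its yaw is 39.7°, so the cup at 111.7° sits at about (488,-70). Now to the small vial.

>>> step_arm(
  rows=[
    [0.33,0.97,0,0,0,0,0.2],
    [0.33,0.97,0,0,0,0,0.2],
    [0.33,0.97,0,0,0,0,0.2],
    [0.33,0.97,0,0,0,0,0.2],
    [0.33,0.97,0,0,0,0,0.2],
    [0.33,0.97,0,0,0,0,0.2],
    [0.33,0.97,0.2,0,0,0,0.2],
    [0.33,0.97,0.2,0,0,0,0.2],
    [0.33,0.97,0.2,0,0,0,0.2],
    [0.33,0.97,0.2,0,0,0,0.2],
  ],
)

```text
time: 25.82
tool_pos: [532.8, 137.1, 234.5]
tcp_rot: [-0.0, 0.24, 0.971, -0.0]
ft_force: [-0.7, -0.5, -0.2]
width: 51.7
grasp_force: 0.0
```

>>> step_arm(
  rows=[
    [0.33,0.97,0.2,0,0,0,0.2],
    [0.33,0.97,0.2,0,0,0,0.2],
    [0.33,0.97,0.2,0,0,0,0.2],
    [0.33,0.97,0.2,0,0,0,0.2],
    [0.33,0.97,0.2,0,0,0,0.2],
    [0.33,0.97,0.2,0,0,0,0.2],
    [0.33,0.97,0.2,0,0,0,0.2],
    [0,0,0,0,0,-1,0.2],
    [0,0,0,0,0,-1,0.2],
    [0,0,0,0,0,-1,0.2],
  ],
)

```text
time: 27.08
tool_pos: [560.8, 314.3, 199.6]
tcp_rot: [-0.0, 0.11, 0.994, -0.0]
ft_force: [-0.5, 0.7, 0.8]
width: 51.1
grasp_force: 0.0
```

>>> step_arm(
  rows=[
    [0,0,0,0,0,-1,0.2],
    [0,0,0,0,0,-1,0.2],
    [0,0,0,0,0,-1,0.2],
    [0,0,0,0,0,-1,0.2],
    [0,0,0,0,0,-0.6,0.2],
    [0,0,0,0,0,0,0.2],
  ],
)

```text
time: 27.82
tool_pos: [560.8, 314.0, 199.8]
tcp_rot: [-0.0, -0.089, 0.996, -0.0]
ft_force: [-0.2, 0.4, 0.2]
width: 51.2
grasp_force: 0.0
```

```bash
python3 - <<'E'
from h import *
np.set_printoptions(precision=1,suppress=True)
im=camera("wrist");m=camera_model("wrist");delta([604,343,150],100)
for t in("vial","stopper","dropper_bottle"):
    print(t,[(r["location"],round(r["confidence"],2),at_z("wrist",r["location"],0,m)) for r in landmark_of("wrist",t)][:5])
for r in trace("wrist","vial"): print(r["box"],r["confidence"])
p=proj("wrist",[604,343,24],m);print(p);x0,y0=int(np.clip(p[0]-150,0,340)),int(np.clip(p[1]-110,0,260));print(x0,y0)
cv2.imwrite("pics/w6.png",cv2.resize(im[y0:y0+220,x0:x0+300],None,fx=2.6,fy=2.6,interpolation=cv2.INTER_CUBIC));np.save("m6.npy",m,allow_pickle=True)
E
```

```text
{'t': 27.88, 'shift': array([-1.9,  0.8,  2. ]), 'yawy': np.float64(100.2), 'q6': np.float64(0.33), 'tcp': array([560.7, 313.9, 199.8]), 'F': array([ 0.3, -0.5,  0.2]), 'w': 51.2, 'g': 0.0, 'tilt': array([-0., -0., -1.]), 'turn_units': np.float64(0.03)}
vial [([367.1, 310.2], 0.84, array([657.2, 388.1,   0. ])), ([337.0, 255.7], 0.7, array([601.4, 343.7,   0. ])), ([313.7, 180.9], 0.66, array([530. , 306.7,   0. ]))]
stopper [([164.6, 243.0], 0.85, array([618.9, 167.8,   0. ]))]
dropper_bottle [([255.1, 258.9], 0.76, array([619.7, 260.9,   0. ]))]
[325.5, 248.0, 350.0, 281.5] 0.84
[353.6, 301.0, 377.3, 339.5] 0.65
[289.4, 165.8, 330.8, 216.4] 0.59
[337.1 266.4]
187 156
```

View pics/w6.png

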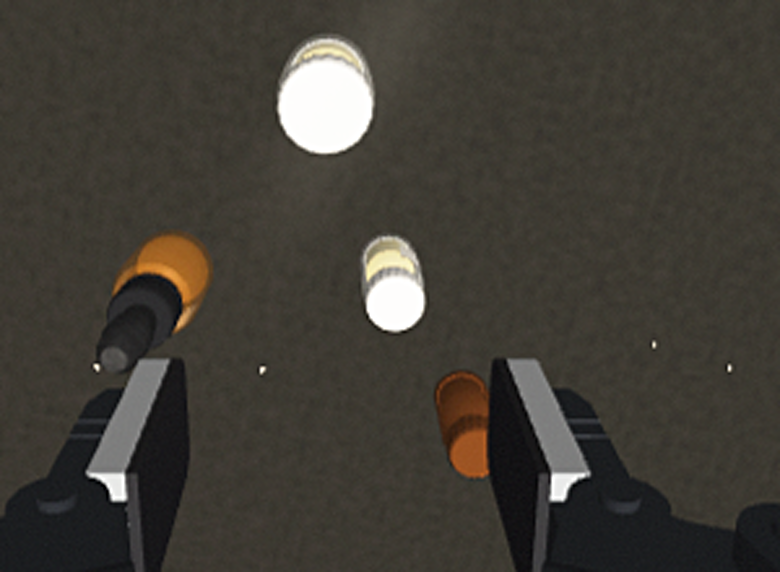

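This crop shows the small clear vial (white cap at pixel (339,272)), the larger one at (312,196), the brown one at (365,330) and the dropper bottle. The middle one is the small clear vial.

```bash
python3 - <<'E'
from h import *
np.set_printoptions(precision=2,suppress=True)
m=np.load("m6.npy",allow_pickle=True).item()
p=at_z("wrist",[187+395/2.6,156+303/2.6],48,m);print(p, at_z("wrist",[187+325/2.6,156+105/2.6],60,m))
delta([*((p[:2]+[601.4,343.7])/2 if np.hypot(*(p[:2]-[601.4,343.7]))<5 else p[:2]),14],100)
E
```

```text
[600.58 342.62  48.  ] [534.63 306.56  60.  ]
{'t': 28.07, 'shift': array([-1.8 ,  0.88,  7.44]), 'yawy': np.float64(100.2), 'q6': np.float64(0.33), 'tcp': array([560.7, 313.5, 200. ]), 'F': array([-1. , -0.8, -0.5]), 'w': 51.2, 'g': 0.0, 'tilt': array([-0., -0., -1.]), 'turn_units': np.float64(0.04)}
```

>>> step_arm(
  rows=[
    [-0.9,0.44,0,0,0,0,0.2],
    [-0.9,0.44,0,0,0,0,0.2],
    [0,0,1,0,0,0,0.2],
    [0,0,1,0,0,0,0.2],
    [0,0,1,0,0,0,0.2],
    [0,0,1,0,0,0,0.2],
    [0,0,1,0,0,0,0.2],
    [0,0,0,0,0,0,0.2],
  ],
)

```text
time: 29.08
tool_pos: [600.0, 342.4, 72.8]
tcp_rot: [-0.002, -0.089, 0.996, -0.001]
ft_force: [-0.5, -0.0, 0.7]
width: 51.1
grasp_force: 0.0
```

```bash
python3 - <<'E'
from h import *
np.set_printoptions(precision=2,suppress=True)
delta([601,343,23],100)
im=camera("wrist");m=camera_model("wrist")
for r in trace("wrist","vial"): print(r["box"],r["confidence"])
print(proj("wrist",[601,343,48],m))
# white cap blob
p=proj("wrist",[601,343,48],m).astype(int);x0,y0=p[0]-60,p[1]-60
g=(im[y0:y0+120,x0:x0+120].min(2)>200).astype(np.uint8);n,l,st,c=cv2.connectedComponentsWithStats(g)
for i in range(1,n):
    if st[i,4]>150: print(st[i],c[i]+[x0,y0],at_z("wrist",c[i]+[x0,y0],47,m))
E
```

```text
{'t': 29.07, 'shift': array([-0.05,  0.02,  1.99]), 'yawy': np.float64(100.2), 'q6': np.float64(0.34), 'tcp': array([600. , 342.4,  72.8]), 'F': array([-0.5, -0. ,  0.7]), 'w': 51.1, 'g': 0.0, 'tilt': array([-0., -0., -1.]), 'turn_units': np.float64(0.04)}
[347.5, 325.1, 388.5, 394.9] 0.7
[297.0, 243.9, 334.5, 302.0] 0.61
[315.01 285.73]
[  41   19   39   61 1662] [315.77 277.76] [596.89 342.67  47.  ]
```

>>> step_arm(
  rows=[
    [-0.04,0.02,1,0,0,0,0.2],
    [0,0,0.6,0,0,0,0.2],
    [0,0,0.4,0,0,0,0.2],
    [0,0,0,0,0,0,0.2],
    [0,0,0,0,0,0,-0.4],
    [0,0,0,0,0,0,-1],
    [0,0,0,0,0,0,-1],
    [0,0,0,0,0,0,-1],
    [0,0,0,0,0,0,-1],
  ],
)

```text
time: 30.3
tool_pos: [602.4, 343.8, 26.0]
tcp_rot: [0.001, -0.089, 0.996, 0.0]
ft_force: [0.1, -0.8, 4.8]
width: 19.6
grasp_force: 58.8
```

>>> step_arm(
  rows=[
    [0,0,0,0,0,0,-1],
    [0,0,-0.3,0,0,0,-1],
    [0,0,-0.7,0,0,0,-1],
    [0,0,-1,0,0,0,-1],
    [0,0,-1,0,0,0,-1],
    [0,0,-1,0,0,0,-1],
    [0,0,-1,0,0,0,-1],
    [0,0,-1,0,0,0,-1],
    [0,0,0,0,0,0,-1],
  ],
)

```text
time: 31.42
tool_pos: [602.7, 344.2, 178.3]
tcp_rot: [0.002, -0.089, 0.996, 0.001]
ft_force: [0.4, 0.4, -0.1]
width: 19.3
grasp_force: 58.6
```

```bash
python3 - <<'E'
from h import *
np.set_printoptions(precision=2,suppress=True)
a=np.radians(111.7)
delta([510.4+60*np.cos(a),-126.1+60*np.sin(a),190],50)
E
```

```text
{'t': 31.43, 'shift': array([  7.45, -15.5 ,  -0.52]), 'yawy': np.float64(100.2), 'q6': np.float64(0.34), 'tcp': array([602.7, 344.2, 178.3]), 'F': array([ 0.4,  0.4, -0.1]), 'w': 19.3, 'g': 58.6, 'tilt': array([ 0.,  0., -1.]), 'turn_units': np.float64(10.04)}
```

>>> step_arm(
  rows=[
    [0.25,-0.5,-0.2,0,0,0,-1],
    [0.48,-1,-0.2,0,0,0,-1],
    [0.48,-1,-0.1,0,0,0,-1],
    [0.48,-1,0,0,0,0,-1],
    [0.48,-1,0,0,0,0,-1],
    [0.48,-1,0,0,0,0,-1],
    [0.48,-1,0,0,0,0,-1],
    [0.48,-1,0,0,0,0,-1],
    [0.48,-1,0,0,0,0,-1],
    [0.48,-1,0,0,0,0,-1],
  ],
)

```text
time: 32.67
tool_pos: [530.3, 88.1, 186.6]
tcp_rot: [-0.001, -0.089, 0.996, -0.0]
ft_force: [-0.1, 0.6, 0.7]
width: 19.2
grasp_force: 58.6
```

>>> step_arm(
  rows=[
    [0.48,-1,0,0,0,0,-1],
    [0.48,-1,0,0,0,0,-1],
    [0.48,-1,0,0,0,0,-1],
    [0.48,-1,0,0,0,0,-1],
    [0.48,-1,0,0,0,0,-1],
    [0.48,-1,0,0,0,1,-1],
    [0,0,0,0,0,1,-1],
    [0,0,0,0,0,1,-1],
    [0,0,0,0,0,1,-1],
    [0,0,0,0,0,1,-1],
  ],
)

```text
time: 33.92
tool_pos: [486.2, -71.1, 186.6]
tcp_rot: [-0.001, 0.13, 0.991, -0.0]
ft_force: [0.3, 0.1, 0.5]
width: 19.6
grasp_force: 58.6
```

>>> step_arm(
  rows=[
    [0,0,0,0,0,1,-1],
    [0,0,0,0,0,1,-1],
    [0,0,0,0,0,1,-1],
    [0,0,0,0,0,1,-1],
    [0,0,0,0,0,1,-1],
    [0,0,0,0,0,0,-1],
  ],
)

```text
time: 34.67
tool_pos: [486.4, -71.0, 186.8]
tcp_rot: [-0.001, 0.34, 0.94, -0.0]
ft_force: [0.6, -0.2, 0.0]
width: 19.3
grasp_force: 58.6
```

```bash
python3 - <<'E'
from h import *
np.set_printoptions(precision=2,suppress=True)
a=np.radians(111.7);c=[510.4+60*np.cos(a),-126.1+60*np.sin(a)]
delta([*c,130],50)
sc=camera("scene");im=camera("wrist");m=camera_model("wrist");t=read_state()["tool_pos"]
print("exp base scene",proj("scene",t-[0,0,26]),"top",proj("scene",t+[0,0,22]))
for r in trace("scene","vial")[:4]: print(r["box"],r["confidence"])
for z in("vial","cup_0","seat"):
  print(z,[(np.round(r["location"],1),round(r["confidence"],2),at_z("wrist",r["location"],dict(vial=t[2]-26,cup_0=71,seat=80)[z],m)) for r in landmark_of("wrist",z)][:6])
cv2.imwrite("pics/s7.png",sc);cv2.imwrite("pics/w7.png",im)
o=np.zeros((360,800,3),np.uint8);o[:,:400]=cv2.resize(im[180:405,195:445],(400,360));o[:,400:]=cv2.resize(sc[190:370,380:580],(400,360),interpolation=cv2.INTER_CUBIC);cv2.imwrite("pics/v7.png",o)
E
```

```text
{'t': 34.67, 'shift': array([-0.04,  0.07,  2.27]), 'yawy': np.float64(50.2), 'q6': np.float64(0.55), 'tcp': array([486.4, -71. , 186.8]), 'F': array([ 0.6, -0.2,  0. ]), 'w': 19.3, 'g': 58.6, 'tilt': array([-0.,  0., -1.]), 'turn_units': np.float64(0.05)}
exp base scene [436.99 258.24] top [440.31 227.89]
[278.6, 220.6, 293.5, 258.8] 0.97
[300.7, 201.9, 309.8, 226.7] 0.79
[428.9, 229.3, 447.6, 262.5] 0.64
vial [(array([315.6, 282.7]), 0.59, array([484.78, -69.77, 161.07]))]
cup_0 [(array([318.3, 239.8]), 0.89, array([489.04, -70.89,  71.  ])), (array([228.1, 247.4]), 0.77, array([ 449.16, -128.57,   71.  ])), (array([218.6, 330.7]), 0.77, array([ 497. , -185.7,   71. ])), (array([291.7, 362.4]), 0.69, array([ 559.55, -159.01,   71.  ])), (array([355.9, 315.8]), 0.6, array([559.32, -88.79,  71.  ])), (array([609.9, 164.7]), 0.2, array([579.86, 127.26,  71.  ]))]
seat [(array([284.1, 306.7]), 0.84, array([ 512.18, -125.13,   80.  ]))]
```

View pics/v7.png

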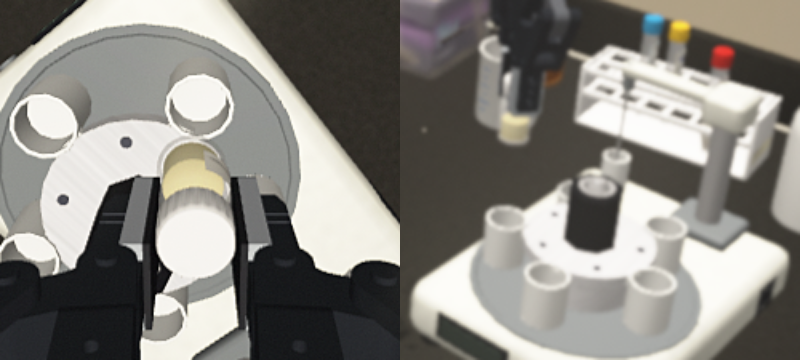

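The vial hangs upright in the fingers by its cap, over the target cup. I centre it, allowing for the 1.5 mm offset in the grip, and lower it.

>>> step_arm(
  rows=[
    [-0.11,0.06,0,0,0,0,-1],
    [0,0,0.7,0,0,0,-1],
    [0,0,0.8,0,0,0,-1],
    [0,0,0.6,0,0,0,-1],
    [0,0,0.3,0,0,0,-1],
    [0,0,0,0,0,0,-1],
    [0,0,0,0,0,0,-1],
  ],
)

```text
time: 35.85
tool_pos: [490.7, -71.4, 128.1]
tcp_rot: [0.0, 0.34, 0.94, 0.0]
ft_force: [-0.5, 0.8, -0.5]
width: 19.5
grasp_force: 58.6
```

>>> step_arm(
  rows=[
    [0,0,0.1,0,0,0,-1],
    [0,0,0.1,0,0,0,-1],
    [0,0,0.1,0,0,0,-1],
    [0,0,0.1,0,0,0,-1],
    [0,0,0,0,0,0,-1],
  ],
)

```text
time: 36.48
tool_pos: [490.3, -71.3, 117.3]
tcp_rot: [-0.0, 0.34, 0.94, -0.0]
ft_force: [0.6, 0.5, -0.3]
width: 19.6
grasp_force: 58.6
```

>>> step_arm(
  rows=[
    [0.02,-0.03,0.06,0,0,0,-1],
    [0,0,0.06,0,0,0,-1],
    [0,0,0.06,0,0,0,-1],
    [0,0,0.06,0,0,0,-1],
    [0,0,0,0,0,0,-1],
  ],
)

```text
time: 37.1
tool_pos: [489.5, -71.6, 111.4]
tcp_rot: [-0.0, 0.34, 0.94, -0.0]
ft_force: [0.0, -0.3, -0.1]
width: 19.5
grasp_force: 58.6
```

No contact, with the base inside the rim. Continuing down.

>>> step_arm(
  rows=[
    [0,0,0.1,0,0,0,-1],
    [0,0,0.1,0,0,0,-1],
    [0,0,0.1,0,0,0,-1],
    [0,0,0.1,0,0,0,-1],
    [0,0,0,0,0,0,-1],
  ],
)

```text
time: 37.72
tool_pos: [489.4, -71.6, 101.3]
tcp_rot: [-0.0, 0.34, 0.94, -0.0]
ft_force: [-0.3, -0.7, -0.0]
width: 19.6
grasp_force: 58.6
```

>>> step_arm(
  rows=[
    [0,0,0.05,0,0,0,-1],
    [0,0,0.05,0,0,0,-1],
    [0,0,0,0,0,0,-1],
  ],
)

```text
time: 38.1
tool_pos: [489.5, -71.6, 99.0]
tcp_rot: [-0.0, 0.34, 0.94, -0.0]
ft_force: [0.1, 0.5, -0.9]
width: 19.0
grasp_force: 58.6
```

>>> step_arm(
  rows=[
    [0,0,0.04,0,0,0,-1],
    [0,0,0.03,0,0,0,-1],
    [0,0,0,0,0,0,-1],
  ],
)

```text
time: 38.48
tool_pos: [489.5, -71.6, 97.2]
tcp_rot: [-0.0, 0.34, 0.94, -0.0]
ft_force: [0.2, -0.3, 0.5]
width: 19.4
grasp_force: 58.6
```

>>> step_arm(
  rows=[
    [0,0,0.02,0,0,0,-1],
    [0,0,0,0,0,0,-1],
  ],
)

```text
time: 38.72
tool_pos: [489.6, -71.6, 97.0]
tcp_rot: [0.0, 0.34, 0.94, 0.0]
ft_force: [-0.5, -0.0, 1.7]
width: 19.8
grasp_force: 58.8
```

Touching the floor at 97, as predicted. Release and retreat.

>>> step_arm(
  rows=[
    [0,0,0,0,0,0,-0.3],
    [0,0,0,0,0,0,0],
    [0,0,0,0,0,0,0],
    [0,0,0,0,0,0,0],
    [0,0,-0.4,0,0,0,0],
    [0,0,-1,0,0,0,0],
    [0,0,-1,0,0,0,0],
    [0,0,-1,0,0,0,0],
    [0,0,-1,0,0,0,0],
    [0,0,0,0,0,0,0],
  ],
)

```text
time: 39.98
tool_pos: [490.4, -71.7, 209.2]
tcp_rot: [0.002, 0.34, 0.94, 0.0]
ft_force: [0.1, -0.6, 0.4]
width: 42.5
grasp_force: 0.0
```

>>> step_arm(
  rows=[
    [0.8,0,-1,0,0,0,0.5],
    [0.8,0,-1,0,0,0,0.5],
    [0,0,0,0,0,0,0.5],
    [0,0,0,0,0,0,0.5],
  ],
)

```text
time: 40.48
tool_pos: [459.0, -46.1, 255.7]
tcp_rot: [-0.0, 0.34, 0.94, -0.0]
ft_force: [0.1, 0.3, 0.0]
width: 63.9
grasp_force: 0.0
```

```bash
python3 - <<'E'
from h import *
np.set_printoptions(precision=1,suppress=True)
sc=camera("scene");im=camera("wrist");m=camera_model("wrist");camera("top");delta([488.3,-70.5,200])
print("exp vial base,top in scene",proj("scene",[488.3,-70.5,71]),proj("scene",[488.3,-70.5,119]),"wrist",proj("wrist",[488.3,-70.5,71],m),proj("wrist",[488.3,-70.5,119],m))
for c in("scene","wrist"):
  print(c,[(np.round(r["box"]),round(r["confidence"],2)) for r in trace(c,"vial")][:4])
  print(c,[(np.round(r["location"]),round(r["confidence"],2)) for r in landmark_of(c,"vial")][:4])
print("seat",[(at_z("wrist",r["location"],80,m),r["confidence"]) for r in landmark_of("wrist","seat")][:2],"tip",[(at_z("wrist",r["location"],140,m),r["confidence"]) for r in landmark_of("wrist","shaft_tip")][:2])
for t in("dropper_bottle","stopper"): print(t,[(at_z("top",r["location"],0),round(r["confidence"],2)) for r in landmark_of("top",t)][:2])
g=(im.min(2)>200).astype(np.uint8)
p=proj("wrist",[488.3,-70.5,119],m);print("cap patch mean",im[int(p[1])-6:int(p[1])+7,int(p[0])-6:int(p[0])+7].mean((0,1)))
cv2.imwrite("pics/w8.png",cv2.resize(im[150:400,170:470],None,fx=2.6,fy=2.4))
E
```

```text
{'t': 40.62, 'shift': array([-1.5,  0. ,  2.2]), 'yawy': np.float64(50.2), 'q6': np.float64(0.59), 'tcp': array([458.8, -46.3, 255.5]), 'F': array([-1. , -0.6,  0.2]), 'w': 64.1, 'g': 0.0, 'tilt': array([-0.,  0., -1.])}
exp vial base,top in scene [431.6 310.3] [434.6 282.9] wrist [316.7 255.1] [316.7 273.8]
scene [(array([428., 282., 443., 303.]), 0.67), (array([383., 221., 575., 416.]), 0.65), (array([278., 222., 293., 258.]), 0.63), (array([419., 276., 526., 360.]), 0.58)]
scene [(array([290., 254.]), 0.72), (array([433., 309.]), 0.62), (array([506., 342.]), 0.22)]
wrist [(array([306., 247., 327., 283.]), 0.94), (array([619.,  16., 636.,  53.]), 0.89)]
wrist [(array([319., 255.]), 0.8), (array([632.,  37.]), 0.57)]
seat [(array([ 515.7, -126.7,   80. ]), 0.58)] tip [(array([ 514.4, -124.9,  140. ]), 0.91)]
dropper_bottle [(array([619.4, 252.6,   0. ]), 0.52)]
stopper [(array([616.7, 160.7,   0. ]), 0.61)]
cap patch mean [246.2 249.1 250.6]
```

The scene view has the vial's base at (433,309) against (432,310) expected, and its top matches too. It stands upright in the cup. The dropper bottle and stopper haven't moved.

```bash
python3 -c "
from workcell import robot
print(robot.job_done())"
```

```text
the job is handed in; nothing more can be done
None
```

The carousel is seated fully home on the drive pin and the small clear vial stands upright in one of its cups; the job was handed in at about 41 s, with the dropper bottle and stopper left where they were.

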